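# Slide a mounted lens along the rail into its corner pocket

### The job

Push the low round lens mount across the setting plate until it lies against the long rail, before it gets to the dark line across the plate. Then, keeping it against the rail, slide it along past the line into the corner pocket until it is fully home against both the rail and the end stop. Only push it with the fingertips, never lift or tip it, leave everything else where it is, and finish clear of it all.

Things in the scene. Friction and masses are not known exactly. Their poses are not given: they have to be found in the camera images.
- plate: setting plate fixed to the bench: flat grey painted plate 160 mm (x) by 300 mm (y), 10 mm thick; origin at the centre of its underside, z up, yaw within 0.3 rad of the world's. Steel rail along its +x side, end stop at the +y end of the rail, both standing 16 mm above the plate's top
- rail_mid (a point): on the rail's inner face (plate x = +60 mm) at its top edge, half-way along; the rail is 15 mm thick and runs 145 mm to either side in plate y; axes those of the plate
- pocket_mouth (a point): middle of the pocket's open mouth, on the plate's top (plate x = +35.5, y = +114 mm). The pocket is 49 mm wide in x and 16 mm deep in y, between the rail, the end stop (15 mm thick, face at plate y = +130 mm, from x = +1 to +75 mm) and a short keeper block (x = +1 to +11, y = +114 to +130 mm, 16 mm high)
- line_mid (a point): middle of the thin flush dark line across the plate, parallel to plate x, at plate y = +18 mm: 90 mm short of the home point
- home (a point): point where the middle of the lens mount lies when it is home in the pocket: 22 mm from the rail and from the end stop, 9 mm above the plate's top; axes those of the plate (+x towards the rail, +y towards the end stop)
- lens_mid (a point): middle (half-way up) of the lens mount: a low black round disc with a glass lens in its top, 44 mm across and 18 mm high, about 80 g, lying loose on the plate towards its -y end, off the rail; z up. Pushed steeply into the rail it wedges; pushed from nearly straight behind (within about 10 degrees of the rail) it slides along it
- lens: the same lens mount; origin at the centre of its underside, z up
- eyepiece: loose eyepiece standing on the plate near the pocket, steel with a black top, 33 mm across, 42 mm high; leave it. Origin under its centre
- spacer: loose dark steel spacer ring lying on the plate near its -x edge, 28 mm across, 8 mm high; leave it. Origin under its centre
- objective: loose steel microscope objective standing on the bench behind the rail, 24 mm across, 43 mm high; leave it. Origin under its centre
- oil: small amber bottle standing on the bench behind the rail, 28 mm across, 58 mm high; leave it. Origin under its centre
- slidebox: blue slide box on the bench to the robot's right, 102 x 87 x 34 mm; leave it. Origin under its centre
- beaker: glass beaker on the bench to the left, 68 mm across, 85 mm high; leave it. Origin under its centre
- jar: white jar on the bench to the left, 60 mm across, 70 mm high; leave it. Origin under its centre
Mind the look-alikes: they are no part of the job. Leave any pink or purple look-alike of the lens alone.

How it is judged (in metres and radians):
On the way, in this order (a step that is already met when the one before it is completed fails the run):
1. the lens mount lies against the rail, its middle still short of the dark line (x of lens_mid in the frame of home above -0.003 m and y of lens_mid in the frame of home below -0.09 m), for 0.1 s.
2. the lens mount is home in the corner pocket (x of lens_mid in the frame of home between -0.003 and 0.003 m and y of lens_mid in the frame of home between -0.003 and 0.003 m and z of lens_mid in the frame of home between -0.003 and 0.003 m and angle between lens's own z axis and vertical below 0.06 rad), for 0.2 s.
At the end, for the whole second after the job is handed in: the lens mount lies flat on the plate in the corner pocket, its middle within 3 mm of the home point along each axis (so against rail and end stop to 3 mm), tilted less than 0.06 rad, and at rest (all of step 2 and linear speed of lens below 0.01 m/s); the robot touches nothing.
It fails at once if the lens mount is lifted more than 6 mm off the plate or falls off it (z of lens_mid in the frame of home above 0.006 m or z of lens_mid in the frame of home below -0.006 m).
It fails at once if the lens mount is tipped by more than 0.3 rad (angle between lens's own z axis and vertical above 0.3 rad).
It fails at once if past the dark line, the lens mount is more than 6 mm off the rail (y of lens_mid in the frame of home above -0.088 m and x of lens_mid in the frame of home below -0.006 m).
It fails at once if any other loose thing is moved more than 15 mm or knocked over (distance of any of eyepiece, spacer, objective, oil, slidebox, beaker, jar from where it was at the start of the episode above 0.015 m or angle between any of eyepiece, spacer, objective, oil, slidebox, beaker, jar's own z axis and vertical above 0.5 rad).
It also fails if it takes over 51 s, if anything falls off the work surface, if the arm or the gripper's body presses on something with over 40 N, if the wrist force passes 120 N, or if a joint passes its speed limit or range.

### The arm

A 6-joint arm with a two-finger parallel gripper is mounted at the origin on the work surface. World frame = base frame: x ahead of the robot, y to its left, z up, the work surface at z = 0. Lengths are in mm, angles in rad, forces in N, time in s.
With the tool pointing down it reaches from about 300 to 750 mm from the base axis. Payload 8.5 kg.
Tool frame: the origin (TCP) lies at the very end of the fingers, on their centre line; the grasp point (between the pads) lies 19 mm behind it (manip.grip_point_offset is the distance from the TCP to the grasp point, in mm); z points along the fingers, x is the direction in which the jaws open and shut, and the axes are right-handed (so a half turn about z gives the same grasp; the last joint's range is limited). The gripper opens to 85 mm and grips with 20 to 120 N. Pads are 22 mm wide; open, the fingers measure 114 mm over their backs; the gripper's body (76 mm by 85 mm) begins 54 mm behind the grasp point. The pads swing forward as they close: fully open they stand 13 mm farther back than shut.
Start: joints at [-1.327, 0.381, 1.297, -0, 1.464, -0.215], TCP at [243.572, -493.106, 231.322] pointing down, gripper open.
Joint ranges: [-3.11, 3.11], [-0.89, 2.33], [0.22, 2.48], [-1.42, 4.56], [0.17, 2.85], [-2.88, 2.88]. Speed limits (rad/s): [2.39, 2.39, 3.14, 3.14, 3.14, 3.14].

### API

Orientations are given as a rotation vector (axis times angle).
In Python, from bench import manip gives the robot as it stands. The module is installed in compiled form; this text tells all that it offers. Calls block until the motion is done:
- manip.move_to(position, orientation): joint-space move of the TCP to a pose.
- manip.movel(position, orientation=None, v=150, stop_force=None): straight line of the TCP; orientation=None keeps the orientation; v is the mean speed in mm/s. With stop_force (N) it stops when the force on the tool has changed by that much, and returns True; else False.
- manip.move_j(angles): joint-space move.
- manip.gripper_to(opening, grasp_force=None): finger opening in mm; grasp_force is the grip in N (None keeps the last); returns when the fingers have stopped.
- manip.wait(seconds).
- manip.ik(position, orientation): joint angles nearest the present ones, or None.
- manip.get_obs(): the state.
- manip.grab_frame(name): name is "scene" or "top" or "wrist"; returns (picture, depth): 480x640x3 uint8, red, green, blue; 480x640 float32, mm along the optical axis (not along the pixel's ray), 0 where there is no reading.
- manip.camera_info(name): a dict with "K" (3x3 intrinsics, pixels), "k1" (the pictures are not rectified: a ray, as slopes to the right and down, at radius r is drawn at 1 + k1 r^2 times it, then the intrinsics apply), "R" (3x3) and "t" (3): a world point X has camera coordinates R X + t. Camera axes: x right, y down, z forward; pixel columns grow to the right and rows downward; lengths in mm; the calibration is good to about 2 mm. A picture is of the moment at which its call begins: read the wrist's pose just before it. camera_info takes no time and is no camera call; for the wrist camera it gives the pose at the moment of the call.
A pose or a line that the arm cannot do raises manip.PlanningError and nothing moves.
- manip.job_done(): hands the job in, once; it reports no verdict.
The state is a dict: "time_s": time; "joints": joint angles; "dq": joint speeds; "joint_efforts": joint torques, N m; "position": TCP position; "eef_rot": TCP orientation; "ft_force": force on the tool from outside, world axes, zero at the start; "torque": the same for the moment, N m; "width": finger opening in mm.
Only numpy, scipy, OpenCV 4.12 (cv2) and the standard library are available. Lean on these libraries where they do the work, as an engineer would, in place of code of your own. Each camera call takes 0.05 s, during which the arm holds its last target. There are 200 camera calls.

## Working session

There is one attempt and no reset: what is moved stays moved. The work goes in short steps, each a Python script; the robot and the scene stay as the last script left them, time stands still between calls to the robot, and variables do not carry over. Pictures are saved under pics/ and viewed, about 8 in all and at most 12, crops included, and the job is handed in when it is done.

```bash
mkdir -p pics; python3 - <<'E'
from bench import manip
import numpy as np, cv2
for n in ("top","scene"):
    p,d=manip.grab_frame(n); cv2.imwrite(f"pics/{n}0.png",p[:,:,::-1]); np.savez(f"{n}0.npz",p=p,d=d)
    c=manip.camera_info(n); print(n,c)
o=manip.get_obs(); print(o)
E
```

```text
top {'K': array([[578.47873064,   0.        , 319.76731954],
       [  0.        , 578.47873064, 234.22747948],
       [  0.        ,   0.        ,   1.        ]]), 'k1': -0.1554781989947166, 'R': array([[ 0.01302607, -0.99976002, -0.01761291],
       [-0.9842124 , -0.00971012, -0.17672482],
       [ 0.17651139,  0.01963687, -0.9841027 ]]), 't': array([-9.65498109e-01,  5.59758752e+02,  1.08021716e+03])}
scene {'K': array([[517.82569387,   0.        , 313.98043409],
       [  0.        , 517.82569387, 231.30035459],
       [  0.        ,   0.        ,   1.        ]]), 'k1': 0.04177541740390551, 'R': array([[-0.17792787,  0.98398843,  0.01041404],
       [ 0.79287974,  0.14962292, -0.59072387],
       [-0.58282363, -0.09684915, -0.80680658]]), 't': array([ 113.67588315, -412.6700717 , 1471.55949292])}
{'time_s': 0.1, 'joints': array([-1.32734352e+00,  3.81157620e-01,  1.29816215e+00, -4.30229026e-05,
        1.46358527e+00, -2.15297359e-01]), 'dq': array([-0.00199918, -0.00075083, -0.00229012, -0.00051739,  0.00026976,
       -0.00069066]), 'joint_efforts': array([ 4.45712067e-03, -4.49220264e+01, -2.31658101e+01, -1.49605771e-04,
        3.57445671e-03,  1.17728300e-05]), 'position': array([ 243.48084883, -492.88313304,  230.76563675]), 'eef_rot': array([-2.66759847e+00,  1.65769895e+00,  1.52448228e-03]), 'ft_force': array([ 1.02990649, -0.02143284, -0.02533494]), 'torque': array([ 0.03369168, -0.04224933,  0.00391276]), 'width': 85.58633446975706}
```

View pics/top0.png

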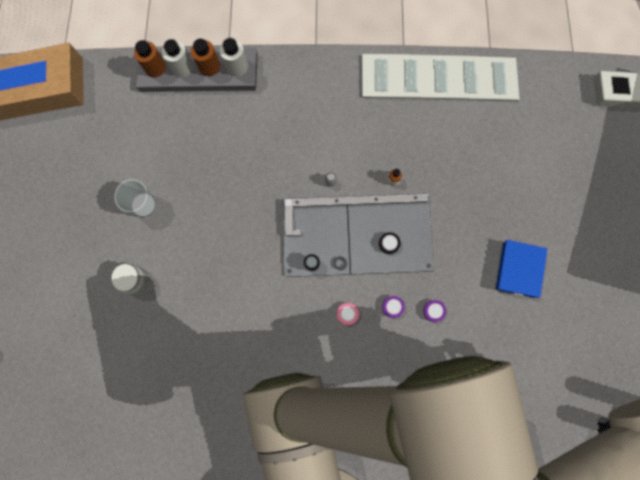

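View pics/scene0.png

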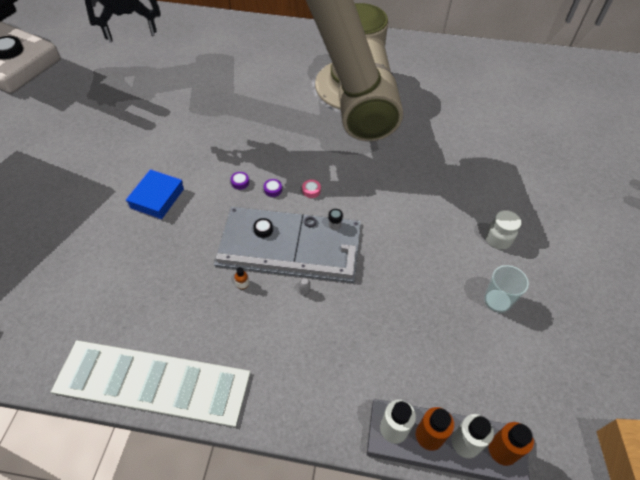

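The lens candidates in the top view are:
- A black disc with a white lens on the plate at (389,243).
- A pink-ringed disc on the bench at (347,313).
- Purple discs on the bench at (393,306) and (434,310).
- The eyepiece, which has a black top, at (312,262).
- The dark spacer ring at (339,263).

By the description the lens is the one at (389,243). The rail runs (287,203) to (428,198), with the end stop on the left.

Next I'll do a rough localisation and bring the wrist camera over the plate.

```bash
cat > h.py <<'E'
from bench import manip
import numpy as np, cv2
from scipy.spatial.transform import Rotation as Ro
def dist(c): return np.array([c["k1"],0,0,0,0])
def ray(c,uv,z):
    uv=np.asarray(uv,float).reshape(-1,1,2)
    n=cv2.undistortPoints(uv,c["K"],dist(c)).reshape(-1,2)
    d=np.c_[n,np.ones(len(n))]@c["R"]; o=-c["R"].T@c["t"]
    return o+d*((z-o[2])/d[:,2])[:,None]
def proj(c,X):
    r,_=cv2.Rodrigues(c["R"]); return cv2.projectPoints(np.asarray(X,float).reshape(-1,1,3),r,c["t"],c["K"],dist(c))[0].reshape(-1,2)
def down(a):  # tool z down, tool x at world yaw a
    x=np.array([np.cos(a),np.sin(a),0]); z=np.array([0,0,-1.]); return Ro.from_matrix(np.c_[x,np.cross(z,x),z]).as_rotvec()
E
python3 - <<'E'
from h import *
c=manip.camera_info("top")
print("lens,eyep,spacer",ray(c,[[389,243]],28),ray(c,[[312,262]],52),ray(c,[[339,263]],18))
print("rail ends",ray(c,[[428,198],[287,203]],26)); print("line",ray(c,[[348,206],[350,273]],10))
print("objective, oil",ray(c,[[330,178],[396,173]],50))
o=manip.get_obs(); w=manip.camera_info("wrist"); T=Ro.from_rotvec(o["eef_rot"]).as_matrix()
print(T,"cam in tool",T.T@(-w["R"].T@w["t"]-o["position"])); print(w["R"]@T,w["K"])
for a in (-np.pi/2,0,np.pi/2):
  print(a,manip.ik([450,-60,300],down(a)))
E
```

```text
lens,eyep,spacer [[ 547.30314805 -131.90877601   28.        ]] [[504.62474683  19.7207589   52.        ]] [[507.60863459 -32.9820363   18.        ]]
rail ends [[ 640.65537985 -212.16952781   26.        ]
 [ 627.40787819   72.9223846    26.        ]]
line [[625.98180996 -50.62627692  10.        ]
 [488.70525351 -55.24900612  10.        ]]
objective, oil [[ 673.60229657  -13.44201643   50.        ]
 [ 685.32494928 -145.06961003   50.        ]]
[[ 4.42831764e-01 -8.96604651e-01 -3.57872912e-04]
 [-8.96603793e-01 -4.42831845e-01  1.26337898e-03]
 [-1.29122899e-03 -2.38594131e-04 -9.99999138e-01]] cam in tool [  -0.56973432  -75.80866537 -142.2007614 ]
[[ 9.99999884e-01  8.14933780e-05  4.75167551e-04]
 [ 6.32076391e-05  9.54940182e-01 -2.96798324e-01]
 [-4.77943686e-04  2.96798320e-01  9.54940066e-01]] [[356.73348108   0.         318.2846915 ]
 [  0.         356.73348108 243.40481278]
 [  0.           0.           1.        ]]
-1.5707963267948966 [-3.94352549e-01  1.63774336e-01  1.40563410e+00 -4.44089210e-16
  1.57218422e+00  1.17644378e+00]
0 [-3.94352549e-01  1.63774336e-01  1.40563410e+00 -4.44089210e-16
  1.57218422e+00 -3.94352549e-01]
1.5707963267948966 [-3.94352549e-01  1.63774336e-01  1.40563410e+00 -4.44089210e-16
  1.57218422e+00 -1.96514888e+00]
```

```bash
python3 - <<'E'
from h import *
a=np.pi/2+0.046
manip.move_to([600,-100,240],down(a)) ; manip.gripper_to(0)
manip.movel([610,-70,180]); manip.wait(0.3)
c=manip.camera_info("wrist"); p,d=manip.grab_frame("wrist"); np.savez("w1.npz",p=p,d=d,**{k:c[k] for k in c}); cv2.imwrite("pics/w1.png",p[:,:,::-1])
print(manip.get_obs()["time_s"],manip.get_obs()["width"],manip.get_obs()["position"])
E
```

```text
3.7333 -0.16384857285483118 [610.06319634 -70.27738934 180.47383448]
```

View pics/w1.png

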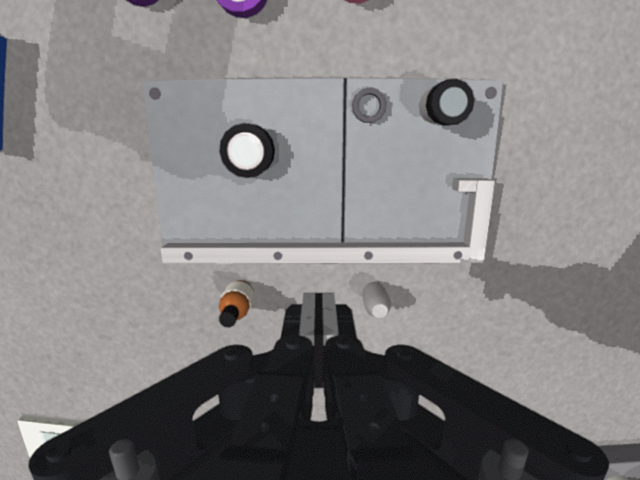

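The wrist view shows the lens at (246,150) and the line at u≈344. The rail's inner top edge is at v≈247, and the end stop is at u 470–493 with the keeper at (470,186). The eyepiece is at (450,102) and the spacer at (369,105). Next I'll extract the exact edges, with a close crop of the lens to confirm my choice.

```bash
cat >> h.py <<'E'
def lens_px(p,box):
    x0,y0,x1,y1=box; g=p[y0:y1,x0:x1].max(axis=2)
    m=(g<60).astype(np.uint8); m=cv2.morphologyEx(m,cv2.MORPH_OPEN,np.ones((3,3)))
    cs,_=cv2.findContours(m,cv2.RETR_EXTERNAL,cv2.CHAIN_APPROX_NONE); k=max(cs,key=cv2.contourArea)
    e=cv2.fitEllipse(cv2.convexHull(k)); return np.array(e[0])+[x0,y0],e[1]
E
python3 - <<'E'
from h import *
f=np.load("w1.npz"); p=f["p"]; c={"K":f["K"],"k1":float(f["k1"]),"R":f["R"],"t":f["t"]}
cv2.imwrite("pics/crop1.png",cv2.resize(p[100:200,190:310,::-1],None,fx=5,fy=5))
g=cv2.cvtColor(p,cv2.COLOR_RGB2GRAY).astype(float)
def edge(prof,thr): 
    i=np.argmax(np.abs(np.diff(prof))); return i+.5
print("col300",g[236:270,300].astype(int)); print("row215",g[215,455:505].astype(int)); print("line row170",g[170,335:355].astype(int))
# rail inner top edge: dark->bright crossing
us=np.arange(175,450,5); vs=[]
for u in us:
    s=cv2.Sobel(g[:,u:u+1],cv2.CV_64F,0,1)[:,0]; vs.append(238+np.argmax(s[238:256]))
P=ray(c,np.c_[us,vs],26); L=cv2.fitLine(P[:,:2].astype(np.float32),cv2.DIST_HUBER,0,.01,.01).ravel(); print("rail",L)
rows=np.arange(198,238,3); ue=[460+np.argmax(cv2.Sobel(g[v:v+1],cv2.CV_64F,1,0)[0,460:480]) for v in rows]; print(ue)
E_=ray(c,np.c_[ue,rows],26); print("stop",np.median(E_,0))
y=np.array(L[:2]); y*=np.sign(y[1]); x=np.array([y[1],-y[0]])
print("yaw",np.arctan2(-y[0],y[1]),"rail x",L[2:]@x,np.ptp(P[:,:2]@x),"stop y",np.sort(E_[:,:2]@y))
q,ax=lens_px(p,(200,110,300,200)); l=ray(c,[q],28)[0]; print("lens",q,ax,l, l[:2]@x,l[:2]@y)
rl=[335+np.argmin(g[v,335:355]) for v in range(100,230,10)]; print("line y",np.median(ray(c,np.c_[rl,range(100,230,10)],10)[:,:2]@y))
w=ray(c,[[450,102]],52)[0,:2]; print("eyepiece",w@x,w@y)
E
```

```text
col300 [165 160 146 142 143 142 125 100  95  94 100 130 188 207 207 209 212 210
 209 207 206 207 207 202 200 202 199 164 161 165 163 160 159 161]
row215 [165 167 167 166 169 165 151 144 143 145 143 135 125 121 121 121 122 127
 167 215 226 225 223 223 224 224 224 222 222 221 219 219 216 217 205 135
 104 108 107 110 111 111 111 110 111 129 148 153 152 156]
line row170 [167 167 167 169 169 168 151  97  45  51 115 164 171 168 165 166 167 167
 169 166]
rail [ 4.5364857e-02 -9.9897051e-01  6.3008618e+02 -7.6586845e+01]
[np.int64(475), np.int64(475), np.int64(475), np.int64(474), np.int64(474), np.int64(473), np.int64(473), np.int64(473), np.int64(472), np.int64(472), np.int64(472), np.int64(471), np.int64(471), np.int64(470)]
stop [596.95258674  63.19849723  26.        ]
yaw 0.04538043 rail x 625.96313 0.03587121466625831 stop y [35.76346641 35.82018274 35.88252442 35.88539487 35.98323096 36.02163856
 36.09786211 36.20649263 36.22668029 36.31386102 36.36997868 36.43529964
 36.53339443 36.57108276]
lens [246.93342209 149.89085388] (52.82334899902344, 55.015804290771484) [ 549.55216569 -130.07948776   28.        ] 543.085369121157 -154.8759273030565
line y -75.82375732691641
eyepiece 507.69292933485497 -2.44361629185701
```

View pics/crop1.png

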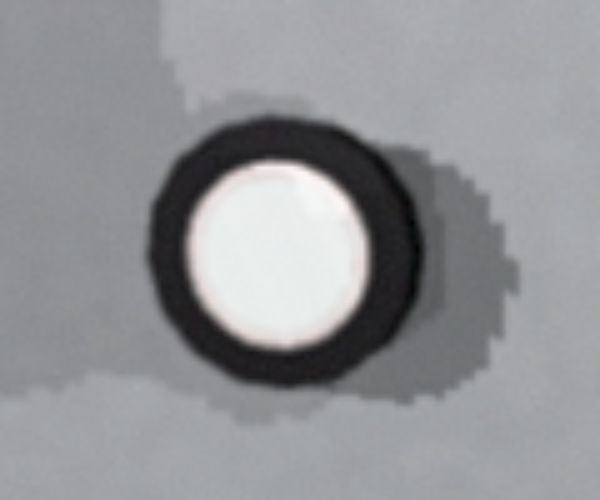

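Confirmed: this is the black-rimmed lens. In plate-aligned coordinates the rail is at 626.0, the stop at 36.2 and the line at −75.8, which agrees with the stop minus 112. The lens is at (543.1, −154.9) and home is about (604, 14.2). Phase 1 is a push into the rail with the two fingertips slightly open as a cradle.

```bash
cat >> h.py <<'E'
YAW=0.0454; X=np.array([np.cos(YAW),np.sin(YAW)]); Y=np.array([-X[1],X[0]])
def W(x,y,z): return np.r_[x*X+y*Y,z]
def pc(P): return np.array([P[:2]@X,P[:2]@Y,P[2]])
def st(m=""): o=manip.get_obs(); print(m,round(o["time_s"],2),pc(o["position"]).round(1),o["ft_force"].round(1),round(o["width"],1))
E
python3 - <<'E'
from h import *
R=down(np.pi/2+YAW)
manip.gripper_to(20)
manip.movel(W(493,-154.9,80),R,v=200); manip.movel(W(493,-154.9,14),v=80,stop_force=10); st("down")
print(manip.movel(W(568,-154.9,14),v=40,stop_force=10)); st()
print(manip.movel(W(580,-154.9,14),v=12,stop_force=8)); st("rail"); manip.wait(.2)
manip.movel(W(545,-154.9,14),v=60); manip.movel(W(560,-154.9,150),v=150); manip.wait(.2)
c=manip.camera_info("wrist"); p,d=manip.grab_frame("wrist"); cv2.imwrite("pics/w2.png",p[:,:,::-1]); np.savez("w2.npz",p=p,**c); st()
print(proj(c,W(604,-154.9,28)))
E
```

```text
down 5.99 [ 493.3 -155.    14.4] [ 0.4 -0.6  0.1] 20.2
False
 8.02 [ 567.9 -154.9   14. ] [ 0.2 -0.3  0.2] 20.0
True
rail 8.68 [ 574.3 -154.7   13.5] [-0.5 -0.2  0.9] 20.1
 10.82 [ 559.8 -154.8  149.5] [ 0.3  0.1 -0.1] 20.2
[[317.14997034 289.75538682]]
```

View pics/w2.png

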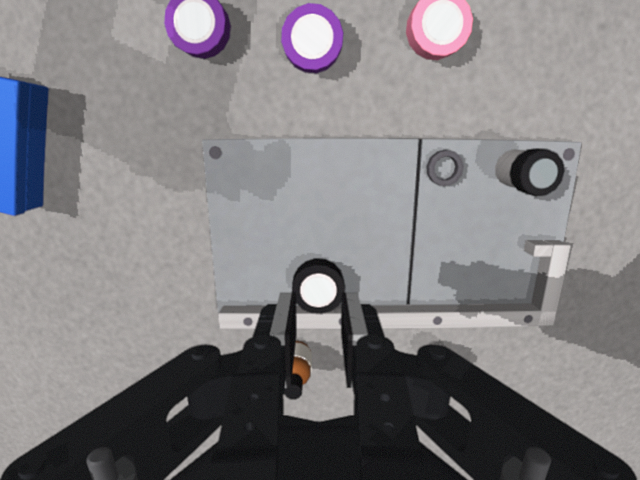

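The lens is at (318,288) against a predicted on-rail position of (317,290), so it lies on the rail about 79 mm short of the line. The push stopped on contact where expected (574.3 against 573.4). Phase 2 uses closed fingers from straight behind, with the pushing face tilted 4° towards the rail.

```bash
python3 - <<'E'
from h import *
R=down(YAW-np.radians(4))
manip.gripper_to(0)
manip.move_to(W(602,-204,100),R); manip.movel(W(602,-204,14),v=80,stop_force=10); st("down")
ok=manip.movel(W(602,-110,14),v=45,stop_force=8); st(f"a {ok}")
if not ok:
    manip.wait(.1); c=manip.camera_info("wrist"); p,d=manip.grab_frame("wrist"); cv2.imwrite("pics/w3.png",p[:,:,::-1]); print(proj(c,W(604,-77,28)))
E
```

```text
down 13.81 [ 602.3 -204.2   14.6] [-0.4  1.2 -0.1] -0.0
a False 16.05 [ 602.  -110.1   14. ] [-0.9  0.1  0.2] 0.1
[[318.50285274 251.99895095]]
```

View pics/w3.png

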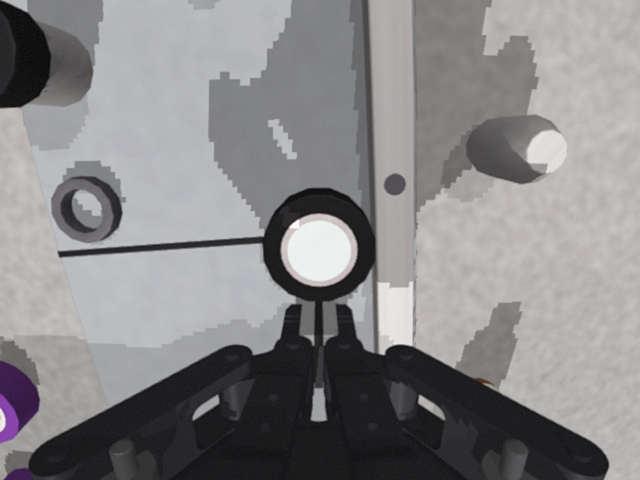

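The lens is at about (319,249), against a prediction of (318.5,252). It is touching the rail and just reaching the line, so I'll continue into the pocket.

```bash
python3 - <<'E'
from h import *
ok=manip.movel(W(602,-27,14),v=45,stop_force=8); st(f"a {ok}")
ok2=manip.movel(W(602,-10,14),v=12,stop_force=8); st(f"b {ok2}")
manip.wait(.3); st()
manip.movel(W(602,-50,14),v=60); manip.movel(W(590,-100,160),v=150); manip.move_to(W(640,-60,190),down(np.pi/2+YAW)); manip.wait(.2)
c=manip.camera_info("wrist"); p,d=manip.grab_frame("wrist"); np.savez("w4.npz",p=p,**c); cv2.imwrite("pics/w4.png",p[:,:,::-1]); st()
q=proj(c,W(604,14.2,28))[0]; print("pred",q)
u,v=q.astype(int); m,ax=lens_px(p,(u-45,v-45,u+45,v+45)); print("lens",m,ax,pc(ray(c,[m],28)[0])-[604,14.2,0])
E
```

```text
a False 18.19 [602.  -27.1  14. ] [0.1 0.5 0.2] 0.0
b True 19.01 [602.  -19.   13.9] [-0.  -1.9  2.1] 0.0
 19.31 [601.8 -19.   13.6] [ 1.4 -1.8  0.8] -0.2
 22.79 [639.9 -60.1 190. ] [ 0.2 -0.7 -0.3] -0.0
pred [404.59556159 182.47247742]
lens [403.48356628 181.06038284] (50.42861557006836, 52.57938003540039) [-1.19637684 -1.03403138 28.        ]
```

View pics/w4.png

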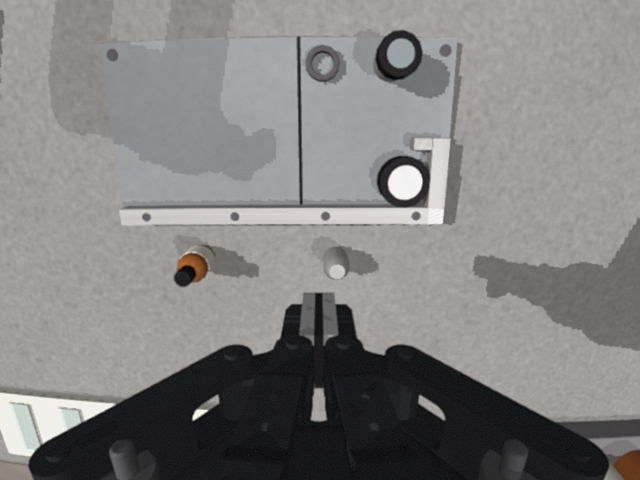

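The lens sits in the corner pocket at (403,181). Its measured offset from home is (−1.2, −1.0) mm, within the ±3 mm tolerance. The push stopped at y = −19.0, against −18.8 expected for contact with the end stop. Everything else looks unmoved and the arm is clear, so I'm handing in.

```bash
python3 -c "
from h import *
manip.job_done(); st('done')"
```

```text
the job is handed in; nothing more can be done
the job is handed in; nothing more can be done
```

The lens mount is home in the corner pocket, against the rail and the end stop, and I handed the job in at about 23 s of the 51 s allowed. No verdict is reported, so this rests on my own checks.

- **Push to the rail:** I pushed it across with the two fingertips 20 mm apart as a cradle. Contact with the rail came at 574.3 mm, against 573.4 mm expected, about 79 mm short of the dark line.
- **Slide into the pocket:** I pushed it from straight behind with closed fingertips, the face tilted 4° towards the rail. It met the end stop within 0.2 mm of the expected point. A picture taken at the line showed it still touching the rail.
- **Last check:** the final wrist view put its middle at (−1.2, −1.0) mm from home, inside the ±3 mm limit. The calibration is only good to about 2 mm, and part of the offset is probably the visible side wall pulling the fit. Tilt was not measured, but it looks flat in that view.
- **Other things:** in that view the eyepiece, spacer, objective and oil bottle looked unmoved. The slide box, beaker and jar were out of frame, and the arm went nowhere near them. The arm finished clear, about 190 mm above the bench.

No checks failed. After handing in, the state read returned only the message that the job was in, so there is no reading from the final second.

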